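# Turn the kitchen turntable until the pepper is at the front

## Task

Push the finger paddles on the rim of the wooden turntable to turn it until the tall, slim pepper drum stands squarely at the front, centred over the line of the steel tongue that sticks out from under the disc. Push only, with your fingers: do not grip a paddle, and do not touch the jar, tins or drum that ride on the turntable, which must stay standing in their places. Leave the teapot and spice jar beside it where they are, and let go of the turntable at rest.

Things in the scene. Friction and masses are not known exactly. Their poses are not given: they have to be found in the camera images.
- stand: Fixed low steel foot under the turntable, with a flat steel tongue (30 mm wide, 8 mm high) that runs out along the stand's own -x axis, on the side nearest the robot, and shows 57 mm beyond the disc's edge: it marks the front. Origin on the worktop, on the turning axis; z up.
- turntable: Wooden disc, 316 mm across, 16 mm thick, top 30 mm above the worktop. Turns without end both ways about its centre; light friction (1 to 2 N at a paddle), stops when not pushed. Origin on the axis, 14 mm above the worktop, z up. The drum stands near its own +x axis, the other things near +y, -x, -y; four paddles stand on the rim at 45, 135, 225, 315 degrees about z from +x.
- paddles_ccw: The four paddles are upright boards along the radius, from 121 to 155 mm from the axis, 16 mm thick, tops 78 mm above the worktop, fixed to the disc. This is the counter-clockwise half (seen from above, 8 mm thick) of each; push its face to turn the disc clockwise. Origin and axes as the turntable.
- paddles_cw: The clockwise half (seen from above, 8 mm thick) of each of the four paddles, fixed to the disc; push its face to turn the disc counter-clockwise. Origin and axes as the turntable.
- disc_centre (a point): Centre of the disc's top surface, 30 mm above the worktop.
- pepper_drum: Pepper drum: the only tall, slim thing on the turntable, a straight striped cylinder 46 mm across and 98 mm high with a flat lid; loose, stands upright on the turntable about 80 mm from its centre; origin at the centre of its underside, z up.
- spread_jar: Squat round-shouldered dark jar, 75 mm across, 83 mm high, with a screw lid; loose, stands upright on the turntable about 80 mm from its centre; origin at the centre of its underside, z up.
- low_tin: Low wide food tin, 86 mm across, 40 mm high; loose, stands upright on the turntable about 80 mm from its centre; origin at the centre of its underside, z up.
- tomato_tin: Food tin, 75 mm across, 58 mm high; loose, stands upright on the turntable about 80 mm from its centre; origin at the centre of its underside, z up.
- teapot: Small steel teapot, 98x170x110 mm, on the worktop to the right of the turntable; to be left alone. Origin at the centre of its underside, z up.
- spice_jar: Spice jar with screw lid, 46 mm across, 98 mm high, on the worktop to the right, nearer the robot; to be left alone. Origin at the centre of its underside, z up.
Not all that is in view belongs to the job. Leave any blue look-alike of the pepper_drum alone. What is shaped like the tomato_tin but yellow is not meant.

How it is judged (in metres and radians):
On the way:
1. the fingers push on the turntable (contact force between the fingers and turntable above 0.3 N), for 0.05 s.
At the end, for the whole second after the job is handed in: Pepper drum centre within 15 mm of the tongue's centre line, on the tongue's side; turntable at rest; all four things upright (0.1 rad) on the disc, 60 to 100 mm from its centre; teapot and spice jar within 20 mm of where they stood (y of pepper_drum in the frame of stand between -0.015 and 0.015 m and x of pepper_drum in the frame of stand below -0.05 m and angular speed of turntable below 0.05 rad/s and horizontal distance between pepper_drum and disc_centre between 0.06 and 0.1 m and angle between each of pepper_drum, spread_jar, low_tin, tomato_tin's own z axis and vertical below 0.1 rad and height (world z) of pepper_drum between 0.024 and 0.036 m and horizontal distance between spread_jar and disc_centre between 0.06 and 0.1 m and height (world z) of spread_jar between 0.024 and 0.036 m and horizontal distance between low_tin and disc_centre between 0.06 and 0.1 m and height (world z) of low_tin between 0.024 and 0.036 m and horizontal distance between tomato_tin and disc_centre between 0.06 and 0.1 m and height (world z) of tomato_tin between 0.024 and 0.036 m and distance of each of teapot, spice_jar from where it was at the start of the episode below 0.02 m); the robot touches nothing.
It fails at once if the robot touches (pushes, grips or lifts) one of the four things on the turntable, more than 1 N (contact force between any of the fingers, the arm and pepper_drum above 1 N or contact force between any of the fingers, the arm and spread_jar above 1 N or contact force between any of the fingers, the arm and low_tin above 1 N or contact force between any of the fingers, the arm and tomato_tin above 1 N).
It fails at once if a thing on the turntable is lifted off it or tips over (height (world z) of any of pepper_drum, spread_jar, low_tin, tomato_tin above 0.045 m or angle between any of pepper_drum, spread_jar, low_tin, tomato_tin's own z axis and vertical above 0.35 rad).
It fails at once if a paddle is gripped: the fingers press on both faces of the paddles at once (contact force between the fingers and paddles_ccw above 1 N and contact force between the fingers and paddles_cw above 1 N).
It fails at once if the teapot or the spice jar is moved more than 20 mm or tipped (distance of any of teapot, spice_jar from where it was at the start of the episode above 0.02 m or angle between any of teapot, spice_jar's own z axis and vertical above 0.3 rad).
It also fails if it takes over 58 s, if anything falls off the work surface, if the arm or the gripper's body presses on something with over 40 N, if the wrist force passes 120 N, or if a joint passes its speed limit or range.

## Robot

A 6-joint arm with a two-finger parallel gripper is mounted at the origin on a cart in front of the work surface, level with it; the furniture and walls round the work are solid. World frame = base frame: x ahead of the robot, y to its left, z up, the work surface at z = 0. Lengths are in mm, angles in rad, forces in N, time in s.
With the tool pointing down it reaches from about 300 to 775 mm from the base axis. Payload 14.6 kg.
Tool frame: the origin (TCP) lies midway between the tips of the shut fingers; the grasp point (between the pads) lies 19 mm behind it (manip.hold_point_z is the distance from the TCP to the grasp point, in mm); z points along the fingers, y is the direction in which the jaws open and shut (so a half turn about z gives the same grasp; the last joint's range is limited). The gripper opens to 94 mm and grips with 3 to 60 N. Pads are 16 mm wide; open, the fingers measure 119 mm over their backs; the gripper's body (75 mm by 177 mm) begins 78 mm behind the grasp point.
Start: joints at [-1.414, 0.3, 1.521, -0, 1.321, -0.067], TCP at [122.059, -536.275, 205.446] pointing down, gripper open.
Joint ranges: [-3.03, 3.03], [-0.79, 2.21], [0.23, 2.52], [-1.04, 4.18], [0, 3.07], [-2.55, 2.55]. Speed limits (rad/s): [2.22, 2.22, 2.57, 3.14, 3.14, 3.14].

## Interface

Orientations are given as [roll, pitch, yaw] about the fixed x, y, z axes, in that order (R = Rz(yaw) Ry(pitch) Rx(roll)).
In Python, from cell import manip gives the robot as it stands.
- The arm moves only by the shell command python3 -m crank 'ROWS' [OPENING] [FORCE]. ROWS is JSON, a list of rows, each an object with "offset": the shift along the world's x, y, z in m, a list of three; "spin": the turn about the world's z in degrees. In form: [{"offset": [dx, dy, dz], "spin": spin}, ...]. A call has exactly 8 rows; each row is the pose to reach, as a shift and turn from the pose measured when the call began; what a row does not reach only later rows make up. A row lasts 1/12 s, in which the tool goes at most 41.7 mm and 7.16 degrees, less where a joint would pass 70% of its speed; a pose out of reach is approached as far as the arm can. A call with a gripper value outside its range is refused whole. OPENING is the opening, from 0 (shut) to 1 (fully open), set as the call begins (- or left out, the last holds). The fingers move at their own pace and stop on an object; FORCE is the grip in N (left out, the last holds). Time passes only in rows, so rows that repeat a pose let the fingers close, or fill a call up. It gives the time, the measured TCP pose, the force and the opening at its end, in the units of the state.
- manip.read_state(): the state, without advancing time (a new reading comes with each control period).
- manip.camera(name): name is "side" or "top"; returns a dict with "pixels" (480x640x3 uint8, red, green, blue), "fx", "fy", "cx", "cy" (pixels), "k1" (the pictures are not rectified: a ray, as slopes to the right and down, at radius r is drawn at 1 + k1 r^2 times it, then the intrinsics apply), "extrinsics" (4x4, takes a point from world to camera coordinates). Camera axes: x right, y down, z forward; pixel columns grow to the right and rows downward; lengths in mm; the calibration is good to about 2 mm. A picture is of the moment at which its call begins. There is no depth.
- manip.sign_off(): hands the job in, once; it reports no verdict.
Trained networks look in a picture, given as the dict that the camera call returned (one of the last four; its "shot" number tells which), for a name from the list of things; names that differ only in an ending like _2 or _b are one class to them, and where a whole thing is asked for, a point or a joint stands for the part that bears it (a point fixed in the world has none). Each returns a list of dicts, best first, with "conf" (0 to 1); they miss things now and then, are a little off and sometimes report something else, mostly with a low value. They report only what shows in the picture. A call takes as long as a camera call. They do not tell look-alikes from the thing itself.
- manip.search_frame(picture, name): "location" ([x, y, z] in mm, in world coordinates, good to about 4 mm: the middle of the surface that is visible of it).
- manip.masks_of(picture, name): "mask" (480x640 bool, what is visible of it).
The state is a dict: "clock": time; "joints": joint angles; "qd": joint speeds; "effort": joint torques, N m; "eef_pos": TCP position; "eef_rot": TCP orientation; "wrist_force": force on the tool from outside, world axes, zero at the start; "moment": the same for the moment, N m; "finger_gap": finger opening in mm.
Only numpy, scipy, OpenCV 4.12 (cv2) and the standard library are available. Lean on these libraries where they do the work, as an engineer would, in place of code of your own. Each camera call takes 0.05 s, during which the arm holds its last target. There are 200 camera calls.

## Working session

There is one attempt and no reset: what is moved stays moved. The work goes in short steps, Python scripts to look and compute and a shell command to move; the robot and the scene stay as the last step left them, time stands still between calls to the robot, and variables do not carry over. Pictures are saved under pics/ and viewed, about 8 in all and at most 12, crops included, and the job is handed in when it is done.

```bash
mkdir -p pics; cat > h.py <<'E'
from cell import manip
import numpy as np, cv2
def save(p,n): cv2.imwrite('pics/'+n,p["pixels"][:,:,::-1])
def K(p): return np.array([[p["fx"],0,p["cx"]],[0,p["fy"],p["cy"]],[0,0,1.]])
def proj(p,P):
    E=np.array(p["extrinsics"]); P=np.atleast_2d(np.array(P,float))
    return cv2.projectPoints(P,cv2.Rodrigues(E[:3,:3])[0],E[:3,3],K(p),np.array([p["k1"],0,0,0,0.]))[0][:,0]
def back(p,uv,z):
    E=np.array(p["extrinsics"]); x=cv2.undistortPoints(np.array(uv,float).reshape(-1,1,2),K(p),np.array([p["k1"],0,0,0,0.]))[:,0]
    d=np.c_[x,np.ones(len(x))]@E[:3,:3]; c=-E[:3,:3].T@E[:3,3]
    return c+d*((z-c[2])/d[:,2])[:,None]
E
python3 - <<'E'
from h import *
for c in("top","side"):
    p=manip.camera(c); save(p,c+"0.png")
    E=np.array(p["extrinsics"]);print(c,-E[:3,:3].T@E[:3,3])
    for n in("stand","turntable","pepper_drum","spread_jar","low_tin","tomato_tin","teapot","spice_jar","paddles_cw"):
        print(n,[(round(d["conf"],2),np.round(d["location"]).tolist(),proj(p,d["location"])[0].round().tolist()) for d in manip.search_frame(p,n)[:3]])
print(manip.read_state())
E
```

```text
top [ 250.5631742   -76.27154681 1402.92974958]
stand [(0.71, [412.0, 43.0, 10.0], [271.0, 262.0])]
turntable [(0.97, [586.0, 25.0, 35.0], [279.0, 190.0]), (0.74, [381.0, -314.0, 102.0], [424.0, 272.0])]
pepper_drum [(0.89, [473.0, 304.0, 98.0], [156.0, 231.0]), (0.71, [614.0, 88.0, 132.0], [249.0, 168.0])]
spread_jar [(0.67, [510.0, 49.0, 109.0], [266.0, 215.0])]
low_tin [(0.94, [660.0, -11.0, 72.0], [293.0, 157.0]), (0.61, [378.0, -315.0, 103.0], [425.0, 273.0])]
tomato_tin [(0.89, [558.0, -53.0, 84.0], [310.0, 197.0]), (0.75, [301.0, -456.0, 55.0], [482.0, 308.0]), (0.63, [658.0, -10.0, 71.0], [293.0, 158.0])]
teapot [(0.92, [469.0, -379.0, 86.0], [450.0, 235.0])]
spice_jar [(0.75, [383.0, -314.0, 100.0], [424.0, 271.0])]
paddles_cw [(0.58, [632.0, -27.0, 81.0], [300.0, 167.0])]
side [-621.58994211  477.68423357  908.66011677]
stand [(0.81, [411.0, 44.0, 10.0], [272.0, 271.0])]
turntable [(0.6, [536.0, 91.0, 32.0], [233.0, 241.0])]
pepper_drum [(0.91, [453.0, 312.0, 70.0], [152.0, 273.0]), (0.73, [610.0, 100.0, 91.0], [218.0, 207.0])]
spread_jar [(0.96, [497.0, 54.0, 83.0], [253.0
[... 371 characters left out ...]
285.0, 194.0])]
{'clock': 1.0, 'joints': array([-1.41360395e+00,  2.99915667e-01,  1.52101276e+00,  7.51416176e-06,
        1.32066916e+00, -6.66339516e-02]), 'qd': array([ 4.64958844e-04,  3.82471809e-04,  5.44752042e-05, -1.84730761e-03,
        6.30910651e-04,  4.69489891e-04]), 'effort': array([-1.85943136e-03, -5.31668437e+01, -3.52918768e+01,  7.08135101e-02,
        2.13168893e-02, -1.90038577e-06]), 'eef_pos': array([ 122.05893409, -536.27790184,  205.43158209]), 'eef_rot': array([-3.14158822e+00, -7.59219562e-06,  2.23824465e-01]), 'wrist_force': array([-0.01131697,  0.54284925,  0.19933867]), 'moment': array([-0.00419021,  0.03589443, -0.02104799]), 'finger_gap': 94.16001043130825}
```

View pics/top0.png

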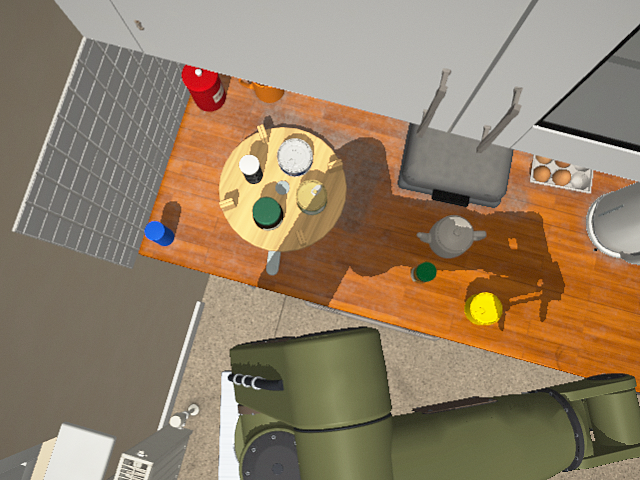

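View pics/side0.png

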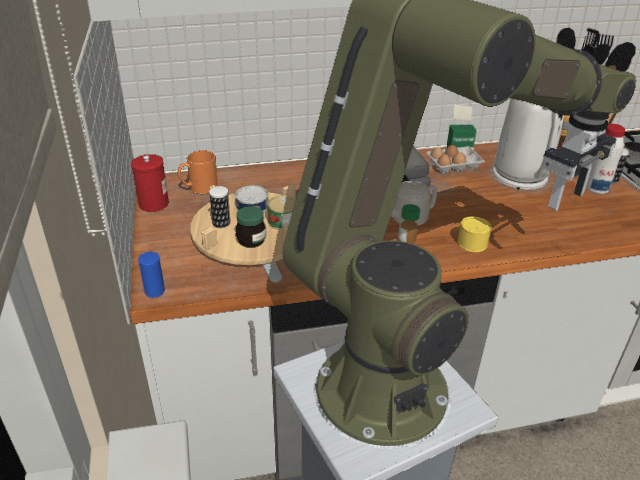

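Candidates for the drum in the top view are the black-and-white striped cylinder on the disc (249,168), the blue cylinder on the worktop (158,232) and the spice jar (425,271). I choose the striped one on the disc. Next I measure the geometry and check that choice in a crop.

```bash
cat > m.py <<'E'
from h import *
from scipy.optimize import least_squares
def measure(p):
    def mk(n,near=None):
        ms=manip.masks_of(p,n)
        if near is not None: ms=[m for m in ms if np.hypot(*(np.argwhere(m["mask"])[:,::-1].mean(0)-near))<25]
        return ms[0]["mask"] if ms else None
    c=None; t=mk("turntable")
    # disc: hull of mask outline at z=30, robust circle r=158
    if t is not None:
        cn=max(cv2.findContours(t.astype(np.uint8),0,1)[0],key=len)
        P=back(p,cv2.convexHull(cn)[:,0],30)[:,:2]
        c=least_squares(lambda q:np.hypot(*(P-q).T)-158,P.mean(0),loss="soft_l1",f_scale=2).x
        r=np.hypot(*(P-c).T)-158; print("disc",c.round(1),"resid med",np.median(abs(r)).round(1))
    s=mk("stand")
    if s is not None:
        P=back(p,np.argwhere(s)[:,::-1],8)[:,:2]
        if c is not None: P=P[np.hypot(*(P-c).T)>160]
        m=P.mean(0); v=np.linalg.svd(P-m)[2][0] if len(P)<4000 else None
        print("tongue mid",m.round(1),"axis ang",np.degrees(np.arctan2(v[1],v[0])).round(1),"n",len(P))
        if c is not None: print("tongue ang from c",np.degrees(np.arctan2(*(m-c)[::-1])).round(1),"dist",np.hypot(*(m-c)).round(1))
    return c
E
python3 - <<'E'
from m import *
p=manip.camera("top"); measure(p)
for d in manip.masks_of(p,"pepper_drum"):
    q=np.argwhere(d["mask"])[:,::-1]; print("drum mask",d["conf"],q.mean(0),q.min(0),q.max(0))
a=p["pixels"][110:290,205:365][:,:,::-1]
cv2.imwrite("pics/crop1.png",cv2.resize(a,None,fx=3.3,fy=3.3,interpolation=cv2.INTER_CUBIC))
E
```

```text
disc [594.5  19. ] resid med 0.6
tongue mid [411.   40.4] axis ang 170.9 n 268
tongue ang from c 173.4 dist 184.8
drum mask 0.85 [158.70967742 233.4402277 ] [144 221] [173 246]
drum mask 0.72 [250.12121212 168.27878788] [239 155] [261 182]
```

View pics/crop1.png

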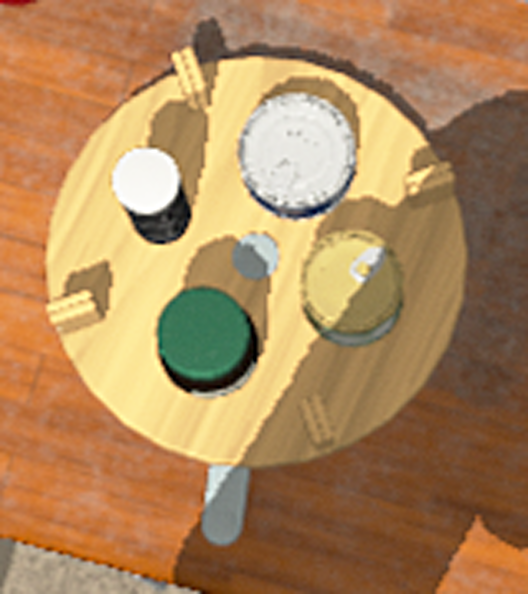

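The crop shows the striped drum's white lid at image (249,165), the tongue at about (272,264), and paddles at about (263,134), (227,205), (301,237) and (335,165). It confirms the striped drum is the right one.

```bash
python3 - <<'E'
from m import *
p=manip.camera("top")
f=lambda x,y:(205+x/3.3-.35,110+y/3.3-.35)
c=np.array([594.5,19.])
def sh(n,L,z):
    for q in back(p,[f(*l) for l in L],z): v=q[:2]-c; print(n,q[:2].round(1),"r",np.hypot(*v).round(1),"ang",np.degrees(np.arctan2(v[1],v[0])).round(1))
sh("drum",[(146,181)],128)
sh("pad",[(188,75),(70,310),(317,420),(430,178)],78)
sh("edge",[(46,265),(467,260),(260,466),(255,56),(110,420),(400,420)],30)
sh("knob",[(255,256)],33)
sh("tongue",[(228,466),(221,543),(207,510),(243,510)],8)
E
```

```text
drum [624.1  89.1] r 76.1 ang 67.1
pad [719.4  66.8] r 133.7 ang 21.0
pad [542.6 147.7] r 138.8 ang 112.0
pad [463.5 -30.6] r 140.1 ang -159.2
pad [ 642.1 -110.8] r 138.2 ang -69.9
edge [587.4 174.9] r 156.0 ang 92.6
edge [ 593.  -139.8] r 158.8 ang -90.6
edge [436.8  12.5] r 157.8 ang -177.6
edge [751.8  21.3] r 157.3 ang 0.8
edge [470.4 123.6] r 162.3 ang 139.9
edge [471.6 -90.1] r 164.4 ang -138.4
knob [594.4  18.5] r 0.5 ang -98.5
tongue [439.7  37.8] r 156.0 ang 173.1
tongue [382.1  41.9] r 213.6 ang 173.9
tongue [406.6  52.7] r 190.9 ang 169.8
tongue [406.8  26. ] r 187.9 ang 177.9
```

The turn needed is about +107° counter-clockwise. I'll push the clockwise face of the left paddle (at 112°) round to the front right. First I shut the fingers and travel high above the disc.

```bash
python3 -m crank '[{"offset":[0.01,0.015,0.01],"spin":0},{"offset":[0.03,0.045,0.02],"spin":0},{"offset":[0.05,0.078,0.03],"spin":0},{"offset":[0.07,0.11,0.03],"spin":0},{"offset":[0.09,0.14,0.03],"spin":0},{"offset":[0.11,0.17,0.03],"spin":0},{"offset":[0.13,0.20,0.03],"spin":0},{"offset":[0.15,0.23,0.03],"spin":0}]' 0 20
python3 -m crank '[{"offset":[0.02,0.03,0],"spin":0},{"offset":[0.04,0.06,0],"spin":0},{"offset":[0.06,0.09,0],"spin":0},{"offset":[0.08,0.12,0],"spin":0},{"offset":[0.10,0.15,0],"spin":0},{"offset":[0.12,0.18,0],"spin":0},{"offset":[0.14,0.21,0],"spin":0},{"offset":[0.16,0.24,0],"spin":0}]'
python3 -m crank '[{"offset":[0.02,0.03,0],"spin":0},{"offset":[0.04,0.06,0],"spin":0},{"offset":[0.06,0.09,0],"spin":0},{"offset":[0.08,0.12,0],"spin":0},{"offset":[0.10,0.15,0],"spin":0},{"offset":[0.12,0.18,0],"spin":0},{"offset":[0.13,0.20,0],"spin":0},{"offset":[0.135,0.205,0],"spin":0}]'
```

```text
clock: 1.92
eef_pos: [272.6, -304.7, 235.6]
eef_rot: [3.141, -0.0, 0.223]
wrist_force: [1.2, 0.2, 0.0]
finger_gap: 44.4
clock: 2.58
eef_pos: [433.3, -62.9, 235.8]
eef_rot: [3.141, -0.001, 0.224]
wrist_force: [-0.1, -1.1, 0.5]
finger_gap: 0.2
clock: 3.25
eef_pos: [568.9, 144.9, 235.2]
eef_rot: [3.141, -0.0, 0.226]
wrist_force: [-0.1, 0.3, -0.3]
finger_gap: 0.6
```

```bash
python3 -m crank '[{"offset":[0.006,0.009,0],"spin":0},{"offset":[0.013,0.019,-0.01],"spin":0},{"offset":[0.013,0.019,-0.03],"spin":0},{"offset":[0.013,0.019,-0.055],"spin":0},{"offset":[0.013,0.019,-0.08],"spin":0},{"offset":[0.013,0.019,-0.105],"spin":0},{"offset":[0.013,0.019,-0.125],"spin":0},{"offset":[0.013,0.019,-0.125],"spin":0}]'
python3 - <<'E'
from h import *
p=manip.camera("side")
a=p["pixels"][120:300,120:340][:,:,::-1]
cv2.imwrite("pics/crop2.png",cv2.resize(a,None,fx=3,fy=3,interpolation=cv2.INTER_CUBIC))
c=np.array([594.5,19])
for t in range(95,216,10): print(t,(c+146*np.array([np.cos(np.radians(t)),np.sin(np.radians(t))])).round(0))
E
```

```text
clock: 3.92
eef_pos: [580.0, 162.7, 106.2]
eef_rot: [3.141, 0.006, 0.226]
wrist_force: [-0.3, -0.1, -0.0]
finger_gap: 0.6
95 [582. 164.]
105 [557. 160.]
115 [533. 151.]
125 [511. 139.]
135 [491. 122.]
145 [475. 103.]
155 [462.  81.]
165 [453.  57.]
175 [449.  32.]
185 [449.   6.]
195 [453. -19.]
205 [462. -43.]
215 [475. -65.]
```

View pics/crop2.png

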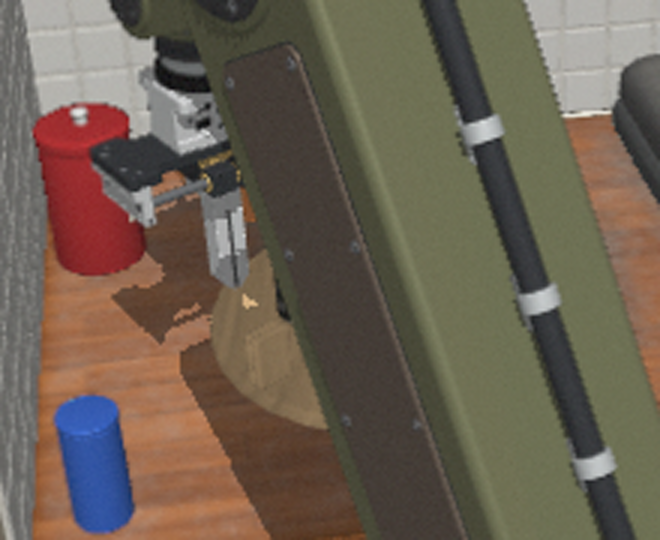

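The crop shows the shut fingertips at crop (232,285), above the disc rim and behind the left paddle at crop (268,357). The way down is clear. I descend to z of about 52 and start the arc.

```bash
python3 -m crank '[{"offset":[0.002,0.001,-0.01],"spin":0},{"offset":[0.002,0.001,-0.02],"spin":0},{"offset":[0.002,0.001,-0.035],"spin":0},{"offset":[0.002,0.001,-0.048],"spin":0},{"offset":[0.002,0.001,-0.054],"spin":0},{"offset":[0.002,0.001,-0.054],"spin":0},{"offset":[-0.003,0.001,-0.054],"spin":0},{"offset":[-0.008,0,-0.054],"spin":0}]'

```

```text
clock: 4.63
eef_pos: [573.0, 163.2, 55.5]
eef_rot: [3.141, 0.002, 0.226]
wrist_force: [0.2, -0.0, -0.7]
finger_gap: 0.7
```

```bash
python3 -m crank '[{"offset":[-0.004,-0.001,0],"spin":0},{"offset":[-0.009,-0.002,0],"spin":0},{"offset":[-0.014,-0.003,0],"spin":0},{"offset":[-0.019,-0.004,0],"spin":0},{"offset":[-0.024,-0.006,0],"spin":0},{"offset":[-0.029,-0.008,0],"spin":0},{"offset":[-0.034,-0.010,0],"spin":0},{"offset":[-0.040,-0.012,0],"spin":0}]'

```

```text
clock: 5.3
eef_pos: [532.6, 150.9, 55.5]
eef_rot: [3.141, 0.002, 0.226]
wrist_force: [2.0, -0.7, -0.5]
finger_gap: 0.3
```

Contact at about 2 N. Continuing round the arc.

```bash
python3 -m crank '[{"offset":[-0.006,-0.003,0],"spin":0},{"offset":[-0.011,-0.006,0],"spin":0},{"offset":[-0.017,-0.009,0],"spin":0},{"offset":[-0.022,-0.012,0],"spin":0},{"offset":[-0.027,-0.016,0],"spin":0},{"offset":[-0.032,-0.020,0],"spin":0},{"offset":[-0.037,-0.025,0],"spin":0},{"offset":[-0.042,-0.029,0],"spin":0}]'
python3 -m crank '[{"offset":[-0.004,-0.005,0],"spin":0},{"offset":[-0.008,-0.010,0],"spin":0},{"offset":[-0.012,-0.014,0],"spin":0},{"offset":[-0.016,-0.019,0],"spin":0},{"offset":[-0.019,-0.024,0],"spin":0},{"offset":[-0.023,-0.030,0],"spin":0},{"offset":[-0.026,-0.035,0],"spin":0},{"offset":[-0.029,-0.041,0],"spin":0}]'
python3 -m crank '[{"offset":[-0.002,-0.006,0],"spin":0},{"offset":[-0.005,-0.012,0],"spin":0},{"offset":[-0.007,-0.018,0],"spin":0},{"offset":[-0.009,-0.024,0],"spin":0},{"offset":[-0.011,-0.030,0],"spin":0},{"offset":[-0.012,-0.036,0],"spin":0},{"offset":[-0.013,-0.042,0],"spin":0},{"offset":[-0.013,-0.049,0],"spin":0}]'
```

```text
clock: 5.97
eef_pos: [490.1, 121.4, 55.5]
eef_rot: [3.141, 0.002, 0.226]
wrist_force: [1.9, 0.6, -0.1]
finger_gap: 0.4
clock: 6.63
eef_pos: [460.8, 79.9, 55.5]
eef_rot: [3.141, 0.002, 0.226]
wrist_force: [1.5, 0.6, -0.0]
finger_gap: 0.4
clock: 7.3
eef_pos: [447.6, 30.4, 55.5]
eef_rot: [3.141, 0.002, 0.226]
wrist_force: [-0.0, 1.5, 0.5]
finger_gap: 0.4
```

```bash
python3 - <<'E'
from h import *
p=manip.camera("top"); 
cv2.imwrite("pics/crop3.png",cv2.resize(p["pixels"][110:310,185:385][:,:,::-1],None,fx=3,fy=3,interpolation=cv2.INTER_CUBIC))
E
```

```text
(no output)
```

View pics/crop3.png

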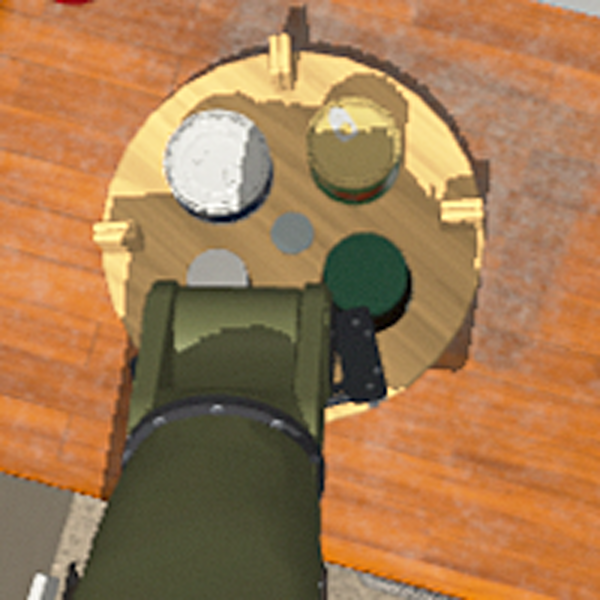

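The crop shows paddles now at about crop (281,60), (115,234) and (462,210). The drum's lid is at crop (218,270), partly hidden by the wrist, and the disc has turned about 72°. The contents are standing, and about 35° remains.

```bash
python3 -m crank '[{"offset":[-0.0005,-0.006,0],"spin":0},{"offset":[-0.0005,-0.012,0],"spin":0},{"offset":[0,-0.018,0],"spin":0},{"offset":[0.001,-0.024,0],"spin":0},{"offset":[0.001,-0.030,0],"spin":0},{"offset":[0.002,-0.036,0],"spin":0},{"offset":[0.004,-0.043,0],"spin":0},{"offset":[0.006,-0.049,0],"spin":0}]'
python3 -m crank '[{"offset":[0.002,-0.005,0],"spin":0},{"offset":[0.003,-0.009,0],"spin":0},{"offset":[0.005,-0.014,0],"spin":0},{"offset":[0.007,-0.018,0],"spin":0},{"offset":[0.008,-0.021,0],"spin":0},{"offset":[0.009,-0.024,0],"spin":0},{"offset":[0.010,-0.026,0],"spin":0},{"offset":[0.010,-0.026,0],"spin":0}]'
python3 - <<'E'
from h import *
p=manip.camera("top"); 
cv2.imwrite("pics/crop4.png",cv2.resize(p["pixels"][110:310,185:385][:,:,::-1],None,fx=3,fy=3,interpolation=cv2.INTER_CUBIC))
E
```

```text
clock: 8.02
eef_pos: [453.8, -20.3, 55.5]
eef_rot: [3.141, 0.002, 0.225]
wrist_force: [0.4, 2.4, 0.3]
finger_gap: 0.2
clock: 8.68
eef_pos: [463.9, -46.6, 55.4]
eef_rot: [3.141, 0.003, 0.225]
wrist_force: [-0.7, 0.4, -0.1]
finger_gap: 0.3
```

View pics/crop4.png

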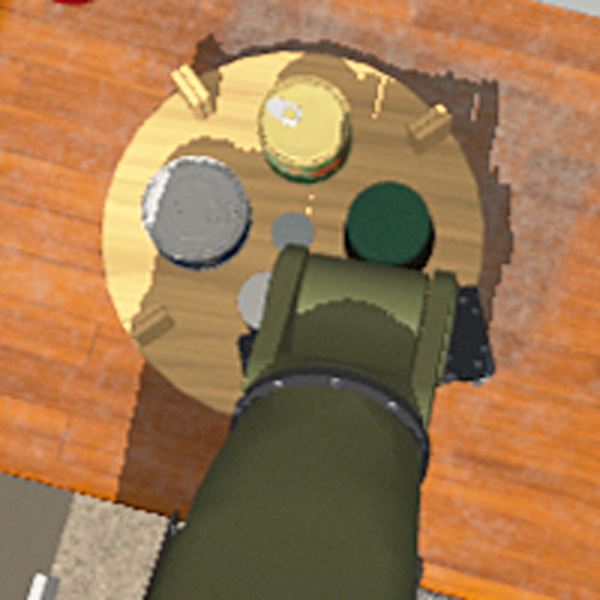

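```bash
python3 - <<'E'
from h import *
p=manip.camera("top"); c=np.array([594.5,19.])
for (x,y) in [(189,88),(150,322),(431,122)]:
    q=back(p,[(185+x/3-.35,110+y/3-.35)],78)[0,:2]-c; print(np.hypot(*q).round(1),np.degrees(np.arctan2(q[1],q[0])).round(1))
E
```

```text
135.2 36.9
136.0 128.2
139.4 -54.7
```

The disc has turned about 106°, which puts the drum at about 172–173° against the tongue's 173.5°, within tolerance. I back off from the paddle, rise and retreat for a clear view.

```bash
python3 -m crank '[{"offset":[-0.003,0.004,0],"spin":0},{"offset":[-0.006,0.008,0],"spin":0},{"offset":[-0.008,0.012,0],"spin":0},{"offset":[-0.008,0.012,0.01],"spin":0},{"offset":[-0.008,0.012,0.035],"spin":0},{"offset":[-0.008,0.012,0.07],"spin":0},{"offset":[-0.008,0.012,0.11],"spin":0},{"offset":[-0.008,0.012,0.15],"spin":0}]'
python3 -m crank '[{"offset":[-0.01,-0.02,0.01],"spin":0},{"offset":[-0.025,-0.05,0.02],"spin":0},{"offset":[-0.04,-0.08,0.02],"spin":0},{"offset":[-0.055,-0.11,0.02],"spin":0},{"offset":[-0.07,-0.14,0.02],"spin":0},{"offset":[-0.085,-0.17,0.02],"spin":0},{"offset":[-0.1,-0.20,0.02],"spin":0},{"offset":[-0.115,-0.23,0.02],"spin":0}]'
python3 -m crank '[{"offset":[-0.01,-0.02,0],"spin":0},{"offset":[-0.025,-0.05,0],"spin":0},{"offset":[-0.04,-0.08,0],"spin":0},{"offset":[-0.055,-0.11,0],"spin":0},{"offset":[-0.07,-0.14,0],"spin":0},{"offset":[-0.085,-0.165,0],"spin":0},{"offset":[-0.09,-0.18,0],"spin":0},{"offset":[-0.09,-0.18,0],"spin":0}]'
python3 - <<'E'
from h import *
p=manip.camera("top"); 
cv2.imwrite("pics/crop5.png",cv2.resize(p["pixels"][110:310,185:385][:,:,::-1],None,fx=3,fy=3,interpolation=cv2.INTER_CUBIC))
for n in ("teapot","spice_jar"): print(n,[(round(d["conf"],2),np.round(d["location"]).tolist()) for d in manip.search_frame(p,n)[:2]])
E
```

```text
clock: 9.45
eef_pos: [455.1, -34.0, 208.0]
eef_rot: [3.141, 0.003, 0.226]
wrist_force: [0.9, 1.0, -0.2]
finger_gap: 0.6
clock: 10.12
eef_pos: [339.1, -265.1, 228.9]
eef_rot: [3.14, 0.002, 0.226]
wrist_force: [0.0, -0.3, -0.2]
finger_gap: 0.6
clock: 10.78
eef_pos: [247.7, -447.0, 229.3]
eef_rot: [3.14, 0.002, 0.223]
wrist_force: [-0.5, 0.6, 0.1]
finger_gap: 0.3
teapot [(0.95, [468.0, -376.0, 88.0])]
spice_jar [(0.81, [381.0, -312.0, 101.0])]
```

View pics/crop5.png

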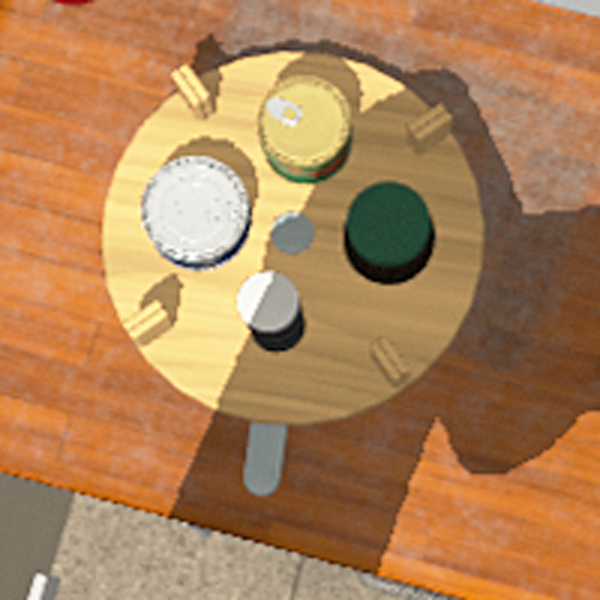

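```bash
python3 - <<'E'
from h import *
p=manip.camera("top"); c=np.array([594.5,19.])
f=lambda x,y:(185+x/3-.35,110+y/3-.35)
d=back(p,[f(269,302)],128)[0,:2]-c
t=back(p,[f(262,490),f(245,460),f(284,460)],8)[:,:2]-c
a=lambda q:np.degrees(np.arctan2(q[1],q[0]))
ta=a((t[1]+t[2])/2); print("drum r",np.hypot(*d),"ang",a(d),"tongue",a(t[0]),ta,"lateral",np.hypot(*d)*np.sin(np.radians(a(d)-ta)))
print(manip.read_state()["wrist_force"])
E
```

```text
drum r 78.58364200226572 ang 173.13777515578798 tongue 173.99385523584115 173.6821638478954 lateral -0.7466414243356001
[0.41849826 0.52502592 0.60728695]
```

The drum is about 1 mm off the tongue line and the disc is still. The arm is clear, so I hand in.

```bash
python3 -c "
from cell import manip
print(manip.sign_off())"
```

```text
the job is handed in; nothing more can be done
None
```

I turned the disc about 106° counter-clockwise in one sweep, pushing a single paddle with the shut fingers at roughly 2 N. I then backed off, lifted clear and handed the job in at about 11 s on the robot's clock.

- **Drum position:** in the last picture it stood about 1 mm off the tongue's centre line, on the tongue's side, and 79 mm from the disc centre.
- **Things on the disc:** the drum, jar and both tins were all upright in their places. I judged this by eye; I did not measure where the jar and tins stood.
- **Turntable:** I did not measure its speed, but it sat in the same place in the pictures before and after I let go.
- **Teapot and spice jar:** both were within about 3 mm of their first readings, which is within the detector's accuracy.

No check failed or disagreed.

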